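Lock the pressure-chamber lid, then open its control valve

TASK

The leaf sample is clamped in the lid of the pressure chamber and the lid is sitting loose in its collar. Press the lid down against its seal spring and turn it clockwise until it is fully home, then turn the red control valve clockwise from off all the way to chamber; the valve only frees once the lid is home. Work by feel, firmly but without forcing the lid against its stop or the valve against the interlock, leave everything else on the bench alone, and let go of both when done.

Things in the scene. Friction and masses are not known exactly. Their poses are not given: they have to be found in the camera images.
- console: Fixed bench-top leaf pressure chamber: blue-grey case 260 deep x 380 wide x 110 mm high, aluminium deck, dial gauge at the back right (up to 0.23 m). Origin: centre of its underside, on the bench; x to its back, y to its left, z up. On the deck at x -45 mm: chamber collar (y +75, 132 mm wide foot), control valve (y -30), fixed black rate knob (y -140).
- lid: Loose blue-anodised lid, disc 112 mm across, 12 mm thick, 0.4 to 0.6 kg, a 60 degree wide, 14 mm deep notch in its rim, black T-handle on top. Origin on its axis at the disc's underside, 146.5 mm above the bench at the start; z up, x along the handle bar, which starts 60 (+-2) degrees anticlockwise of the console's x. Three hidden lugs below it sit in the gaps between three claws in the collar.
- lid_handle (a point): Point on the lid's axis at mid height of its handle bar, 34 mm above the lid's origin, axes as the lid's. Bar 84 long x 16 wide x 32 mm tall, from 6 mm above the disc; a brass gland nut and leaf stalk stand 8 and 18 mm over its middle. The bar is clamped on the disc by hand, each time up to 12 degrees off square, so home lies 47 to 73 degrees clockwise of the start and must be felt.
- chamber_axis (a point): On the collar's vertical axis, about which the lid turns, at the collar's top, 140 mm above the bench; axes as the console's. The lid rides on a sprung seal plate: 6 N preload, then 2 N per mm. Its lugs clear the claws once pushed down 3.5 mm (about 8 N by hand); at 6.5 mm the disc bottoms on the collar. Unpressed it turns only 2 to 27 degrees before the lugs strike the claws.
- lid_home (a point): Where the lid's origin lies at home, on the collar's axis 143 mm above the bench; axes as the console's. Pressed, the lid turns clockwise (seen from above) against about 0.1 N m to a solid stop: home. From about 35 degrees on the claws hold it down by themselves. Let go there it stays, 3.5 mm below its start height, its rim notch facing the valve, handle within 13 degrees of the console's x.
- stop (a point): One of the collar's three stops for the lid's lugs, 40 mm from the axis, hidden under the lid; axes as the console's. Pushing on at the stops adds some 26 N per N m. More than 55 N in all on the lid from collar, claws, seal and valve plate is forcing it; seal and claws alone make about 22 N. Keep the moment felt at the stop near 0.6 N m and the push down under 15 N.
- valve (a joint): Control valve angle (rad), growing clockwise seen from above: 0 at off, 1.309 (75 degrees) at chamber, where it has a solid stop. It starts at 0 to 0.06, turns against about 0.12 N m and stays where it is left.
- valve_grip (a point): On the valve's vertical axis, 176 mm above the bench, mid height for gripping its red pointer handle: a bar 66 long x 14 wide x 32 mm tall, 158 to 190 mm above the bench. z up, x along the bar to the pointer end, 44 mm from the axis (other end 22 mm). It points roughly at the robot at off and at the lid at chamber.
- valve_plate (a point): On the valve's axis at its yellow quadrant plate (radius 61 mm, 6 mm thick, 146 to 153 mm above the bench), which turns with the handle; axes as valve_grip. Unless the lid is within 3 degrees of home the plate strikes the lid's rim at about 0.19 rad and the valve goes no further. With the lid home it swings freely into the rim's notch and traps the lid.
- magnifier: Bystander: round hand magnifier, 52 mm lens and 70 mm black handle, 8 mm thick, lying on the console's deck behind the lid. Origin under the middle of its length.
- forceps: Bystander: steel forceps 125 mm long, lying in front of the console. Origin under the middle.
- wash_bottle: Bystander: white bottle with red cap, 68 mm diameter, 150 mm high, to the left of the console. Origin: centre of its foot.
- potted_seedling: Bystander: terracotta pot, 90 mm wide, 76 mm high, with seedlings up to 170 mm, left of the console towards the back. Origin: centre of its foot.
- tube_rack: Bystander: blue rack 70 x 200 mm with capped tubes, 91 mm high, right of the console. Origin: centre of its foot.
- gland_dish: Bystander: clear dish of rubber glands, 90 mm diameter, 12 mm high, in front of the console. Origin: centre of its foot.
- tip_box: Bystander: grey pipette-tip box with orange lid, 87 x 122 x 72 mm, on the right. Origin: centre of its foot.
There are look-alikes about, which are no part of the job. There is more than one size of the lid; the job needs the largest.

How it is judged:
On the way, in this order (a step that is already met when the one before it is completed fails the run):
1. the lid has been pressed down and turned clockwise under its claws (handle within 17 degrees of the console's x axis) (z of lid in the frame of console below 0.145 m and angle between the x axis of lid and the x axis of console, either way round below 0.3 rad and horizontal distance between lid and chamber_axis below 0.005 m and angle between lid's own z axis and vertical below 0.05 rad), for 0.2 s.
2. the control valve has been turned to chamber (all of step 1 and value of joint valve above 1.22 rad), for 0.2 s.
At the end, for the whole second after the job is handed in: The valve stands at chamber (joint above 1.22 of 1.309 rad); the lid is at rest under its claws, origin below 145 mm, within 5 mm of the chamber axis, its handle within 17 degrees of the console's x axis, upright within 3 degrees (all of step 2 and linear speed of lid below 0.02 m/s); the robot touches nothing.
It fails at once if the lid is forced: pressed, turned against its stop or struck by the valve's plate with more than 55 N (contact force between lid and console above 55 N).
It fails at once if a bystander is disturbed (moved by more than 30 mm) (distance of any of magnifier, forceps, wash_bottle, potted_seedling, tube_rack, gland_dish, tip_box from where it was at the start of the episode above 0.03 m).
It also fails if it takes over 72 s, if anything falls off the work surface, if the arm or the gripper's body presses on something with over 40 N, if the wrist force passes 120 N, or if a joint passes its speed limit or range.

ROBOT

A 6-joint arm with a two-finger parallel gripper is mounted at the origin on the work surface. World frame = base frame: x ahead of the robot, y to its left, z up, the work surface at z = 0. Lengths are in m, angles in rad, forces in N, time in s.
With the tool pointing down it reaches from about 0.35 to 0.975 m from the base axis. Payload 4.9 kg.
Tool frame: the origin (TCP) lies at the very end of the fingers, on their centre line; the grasp point (between the pads) lies 19 mm behind it; z points along the fingers, y is the line along which they close (so a half turn about z gives the same grasp; the last joint's range is limited). The gripper opens to 85 mm and grips with 20 to 120 N. Pads are 22 mm wide; open, the fingers measure 114 mm over their backs; the gripper's body (76 mm by 85 mm) begins 54 mm behind the grasp point. The pads swing forward as they close: fully open they stand 13 mm farther back than shut.
Start: joints at [-1.436, 0.053, 1.613, -0, 1.476, -0.119], TCP at [0.157, -0.605, 0.231] pointing down, gripper open.
Joint ranges: [-3.01, 3.01], [-1.01, 2.22], [0.06, 2.58], [-1.02, 4.17], [0.09, 2.62], [-3.14, 3.14]. Speed limits (rad/s): [2.57, 2.57, 3.14, 3.14, 3.14, 3.14].

INTERFACE

Orientations are given as a rotation vector (axis times angle).
In Python, from station import ctrl gives the robot as it stands.
- The arm moves only by the tool jog_arm, never from a script. Its argument "plan" is a list of rows, each a list of 7 numbers: the shift along the tool's x, y, z in units of 0.02 m (1.0 is 0.02 m), then the turn, a rotation vector about the tool's x, y, z in units of 45 degrees (1.0 is 45 degrees), then the opening, from -1 (shut) to 1 (fully open). A call has 1 to 8 rows; each row shifts and turns the commanded pose from where the row before left it, along the tool's axes as they then stand; what a row does not reach is not made up. A row lasts 1/10 s, in which the tool goes at most 50 mm and 8.59 degrees, less where a joint would pass 70% of its speed; a pose out of reach is approached as far as the arm can. A call with a number of a shift or a turn outside -1 to 1 is refused whole. A call with a gripper value outside its range is refused whole. The fingers move at their own pace and stop on an object; "grip_force" is the grip in N (left out, the last holds). Time passes only in rows, so rows that do not move let the fingers close. It gives the time, the measured TCP pose, the force, the opening and the grip force at its end, in the units of the state.
- ctrl.get_obs(): the state, without advancing time (a new reading comes with each control period).
- ctrl.get_image(name): name is "side" or "top" or "wrist"; returns (picture, depth): 480x640x3 uint8, red, green, blue; 480x640 float32, m along the optical axis (not along the pixel's ray), 0 where there is no reading.
- ctrl.camera_info(name): a dict with "camera_matrix" (3x3 intrinsics, pixels), "rvec" (rotation vector, rad) and "tvec" (3), from world to camera coordinates, as OpenCV has them; the wrist camera has in their place "T_tool_cam" (4x4, takes a point from camera to tool coordinates, whose origin is the TCP and whose axes are the flange's). Camera axes: x right, y down, z forward; pixel columns grow to the right and rows downward; lengths in m; the calibration is good to about 2 mm. A picture is of the moment at which its call begins: read the wrist's pose just before it. camera_info takes no time and is no camera call.
- ctrl.finish_job(): hands the job in; it is judged then, once.
The state is a dict: "t": time; "q": joint angles; "dq": joint speeds; "effort": joint torques, N m; "tool_pos": TCP position; "tool_rot": TCP orientation; "contact_force": force on the tool from outside, world axes, zero at the start; "wrist_torque": the same for the moment, N m; "opening": finger opening in m; "grip_force": force on a finger pad.
Only numpy, scipy, OpenCV 4.12 (cv2) and the standard library are available. Lean on these libraries where they do the work, as an engineer would, in place of code of your own. Each camera call takes 0.05 s, during which the arm holds its last target. There are 200 camera calls.

## Working session

There is one attempt and no reset: what is moved stays moved. The work goes in short steps, Python scripts to look and compute and a tool call to move; the robot and the scene stay as the last step left them, time stands still between calls to the robot, and variables do not carry over. Pictures are saved under pics/ and viewed, at most 10 in all, crops included, and the job is handed in when it is done.

Besides the shell and the picture viewer there is one more tool, called as name(argument=value, ...), one argument or row to a line, values as JSON. jog_arm: Moves the arm, as the interface text tells. Shifts and turns lie within -1 to 1; 1 stands for 0.02 m of shift or 45 degrees of turn. Its arguments: {"type":"object","properties":{"plan":{"type":"array"},"grip_force":{"type":"number"}},"required":["plan"]}

```bash
mkdir -p pics; ls; cat > h.py <<'E'
from station import ctrl
import numpy as np, cv2
from scipy.spatial.transform import Rotation as R
def save(name,f):
    im,d=ctrl.get_image(name); cv2.imwrite(f'pics/{f}.png',im[:,:,::-1]); np.save(f'pics/{f}.npy',d); return im,d
def unproj(name,u,v,d):
    c=ctrl.camera_info(name);K=np.array(c['camera_matrix'])
    p=np.linalg.inv(K)@np.array([u,v,1.])*d
    Rm=R.from_rotvec(np.ravel(c['rvec'])).as_matrix()
    return Rm.T@(p-np.ravel(c['tvec']))
E
python3 - <<'E'
from h import *
save('top','top1');save('side','side1')
o=ctrl.get_obs();print(o)
for n in('top','side','wrist'):print(ctrl.camera_info(n))
E
```

```text
pics
{'t': 0.1, 'q': array([-1.43603198e+00,  5.32906763e-02,  1.61416040e+00,  2.62663478e-05,
        1.47600393e+00, -1.18970220e-01]), 'dq': array([-0.00056226, -0.00216092, -0.00334827, -0.00082838, -0.0007844 ,
        0.00136143]), 'effort': array([-3.25058090e-05, -3.94903135e+01, -3.71362281e+01, -9.03575506e-05,
        3.91333466e-03, -1.38245281e-05]), 'tool_pos': array([ 0.15683699, -0.60441786,  0.23018384]), 'tool_rot': array([-3.11449706e+00, -3.97257445e-01, -1.79566407e-05]), 'contact_force': array([ 0.07217837,  0.52437354, -0.39580213]), 'wrist_torque': array([ 0.01870087,  0.01286419, -0.02462344]), 'grip_force': 0.0, 'opening': 0.08520879546740254}
{'camera_matrix': array([[491.11587535,   0.        , 325.17473202],
       [  0.        , 491.11587535, 233.94426845],
       [  0.        ,   0.        ,   1.        ]]), 'rvec': array([ 2.14461037, -2.18145097,  0.12696907]), 'tvec': array([0.02193957, 0.53563506, 1.04254964])}
{'camera_matrix': array([[567.68521525,   0.        , 317.37361678],
       [  0.        , 567.68521525, 248.48003823],
       [  0.        ,   0.        ,   1.        ]]), 'rvec': array([ 0.51315909, -2.80947132,  1.02994023]), 'tvec': array([0.49399774, 0.22115155, 1.01313061])}
{'camera_matrix': array([[418.37377118,   0.        , 320.01666905],
       [  0.        , 418.37377118, 237.71209649],
       [  0.        ,   0.        ,   1.        ]]), 'T_tool_cam': array([[ 1.04883426e-03, -9.65070282e-01, -2.61989027e-01,
         6.51860269e-02],
       [ 9.99999408e-01,  9.36336363e-04,  5.54234076e-04,
        -1.06123971e-03],
       [-2.89564984e-04, -2.61989453e-01,  9.65070693e-01,
        -1.42208169e-01],
       [ 0.00000000e+00,  0.00000000e+00,  0.00000000e+00,
         1.00000000e+00]])}
```

View pics/top1.png

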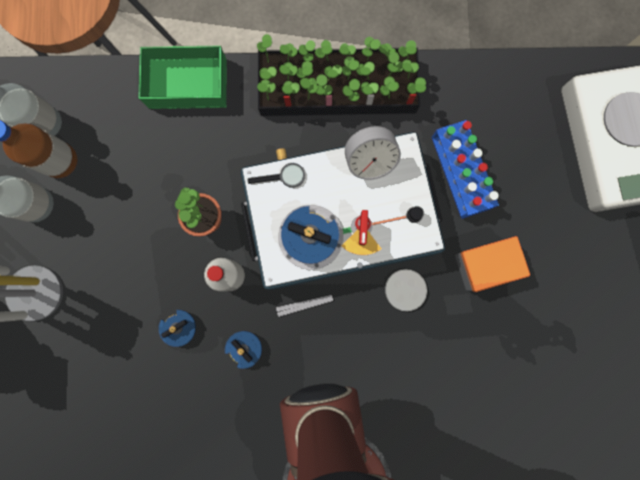

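View pics/side1.png

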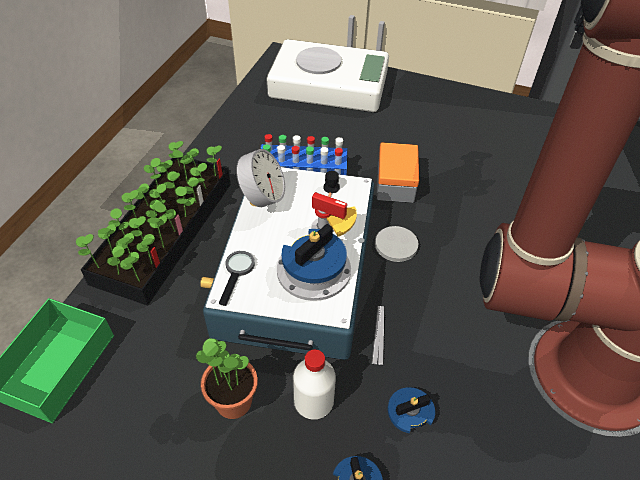

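```bash
cat > m.py <<'E'
from h import *
im=cv2.imread('pics/top1.png');d=np.load('pics/top1.npy')
c=ctrl.camera_info('top');K=np.array(c['camera_matrix']);Rm=R.from_rotvec(np.ravel(c['rvec'])).as_matrix()
v,u=np.mgrid[0:480,0:640]
P=np.stack([(u-K[0,2])/K[0,0]*d,(v-K[1,2])/K[1,1]*d,d],-1)-np.ravel(c['tvec']);P=P@Rm
hsv=cv2.cvtColor(im,cv2.COLOR_BGR2HSV)
def box(m,n):
    q=P[m];r=cv2.minAreaRect((q[:,:2]*1000).astype(np.float32));print(n,m.sum(),'c,size mm,ang',np.round(r[0],1),np.round(r[1],1),round(r[2],1),'z',np.percentile(q[:,2],[5,50,95]).round(4))
win=lambda a,b,c,e:(u>a)&(u<b)&(v>c)&(v<e)&(d>0)
H,S,V=hsv[...,0],hsv[...,1],hsv[...,2]
deck=win(235,450,125,300)&(P[...,2]>.1)&(P[...,2]<.12); box(deck,'deck')
lid=win(270,350,195,275)&(H>95)&(H<125)&(S>120)&(P[...,2]>.14); 
(cx,cy),r=cv2.minEnclosingCircle((P[lid][:,:2]*1000).astype(np.float32));print('lid',cx,cy,r,np.median(P[lid][:,2]))
box(win(270,350,195,275)&(V<70)&(P[...,2]>.175)&(S<200),'bar')
box(win(340,385,200,255)&((H<8)|(H>172))&(S>150)&(P[...,2]>.17),'valve')
box(win(335,385,220,260)&(H>18)&(H<35)&(S>150)&(P[...,2]>.13),'plate')
big=np.hstack([cv2.resize(im[195:275,260:390],None,fx=6,fy=6,interpolation=2)]);cv2.imwrite('pics/crop.png',big)
E
python3 m.py
```

```text
deck 16403 c,size mm,ang [580.5 -22.1] [256.3 376.4] 11.1 z [0.1052 0.1099 0.1167]
lid 520.8936157226562 43.67304229736328 54.671730041503906 0.1582370408937084
bar 288 c,size mm,ang [521.7  42.5] [83.  15.2] 69.8 z [0.1838 0.1954 0.1987]
valve 171 c,size mm,ang [529.1 -58.8] [13.6 61.2] 83.6 z [0.1837 0.1895 0.1921]
plate 420 c,size mm,ang [498.  -57.3] [53.3 52.5] 44.1 z [0.1494 0.1521 0.1548]
```

View pics/crop.png

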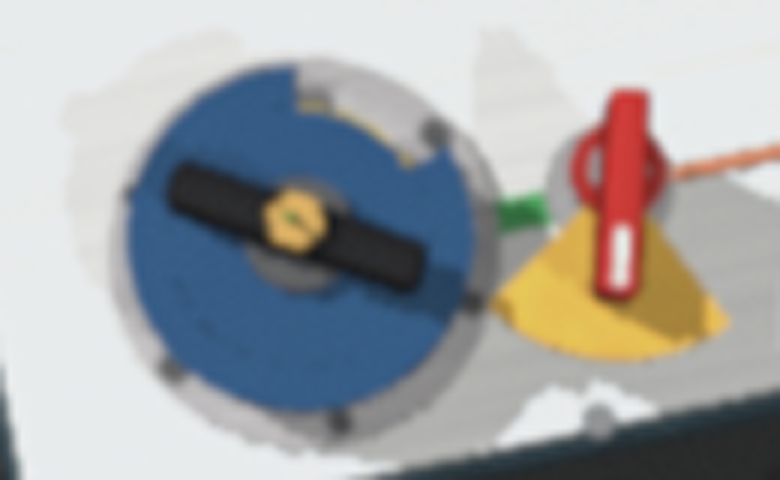

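```bash
cat >> h.py <<'E'
def go(x,y,z,yaw=None):
    "tool-frame shift (units) to target, and turn about tool z (units) so that tool y axis is at world angle yaw deg (mod 180)"
    o=ctrl.get_obs();Rt=R.from_rotvec(o['tool_rot']).as_matrix()
    a=np.degrees(np.arctan2(Rt[1,1],Rt[0,1]))
    print('t',round(o['t'],2),'pos',o['tool_pos'].round(4),'yaw y',a.round(1),'tilt',np.degrees(np.arccos(-Rt[2,2])).round(2),'q',o['q'].round(2),'F',o['contact_force'].round(1),'T',o['wrist_torque'].round(2),'open',round(o['opening'],4),o['grip_force'])
    print('shift units',((Rt.T@(np.array([x,y,z])-o['tool_pos']))/.02).round(2))
    if yaw is not None:
        for k in(-180,0,180):print('turn',-(yaw+k-a)/45)
E
python3 -c "
from h import *
go(.5218,.0427,.30,-19.5)"
```

```text
t 0.1 pos [ 0.1568 -0.6044  0.2302] yaw y -75.5 tilt 0.11 q [-1.44  0.05  1.61  0.    1.48 -0.12] F [ 0.1  0.5 -0.4] T [ 0.02  0.01 -0.02] open 0.0852 0.0
shift units [ 25.79 -26.75  -3.44]
turn 2.756395309452065
turn -1.243604690547935
turn -5.243604690547936
```

jog_arm(
  plan=[
    [0.5, -0.5, -1, 0, 0, 0, 1],
    [0.98, -1, -0.4, 0, 0, 0, 1],
    [0.98, -1, -0.4, 0, 0, 0, 1],
    [0.98, -1, -0.4, 0, 0, 0, 1],
    [0.98, -1, -0.4, 0, 0, 0, 1],
    [0.98, -1, -0.4, 0, 0, 0, 1],
    [0.98, -1, -0.4, 0, 0, 0, 1],
    [0.98, -1, 0, 0, 0, 0, 1],
  ],
)

```text
t: 0.9
tool_pos: [0.2623, -0.4221, 0.3003]
tool_rot: [3.115, 0.397, 0.001]
contact_force: [0.4, 0.1, 1.2]
opening: 0.0857
grip_force: 0.0
```

jog_arm(
  plan=[
    [0.98, -1, 0, 0, 0, 0, 1],
    [0.98, -1, 0, 0, 0, 0, 1],
    [0.98, -1, 0, 0, 0, 0, 1],
    [0.98, -1, 0, 0, 0, 0, 1],
    [0.98, -1, 0, 0, 0, 0, 1],
    [0.98, -1, 0, 0, 0, 0, 1],
    [0.98, -1, 0, 0, 0, 0, 1],
    [0.98, -1, 0, 0, 0, 0, 1],
  ],
)

```text
t: 1.7
tool_pos: [0.3736, -0.2274, 0.2988]
tool_rot: [-3.116, -0.397, 0.001]
contact_force: [0.0, 0.2, -1.3]
opening: 0.0855
grip_force: 0.0
```

jog_arm(
  plan=[
    [0.98, -1, 0, 0, 0, 0, 1],
    [0.98, -1, 0, 0, 0, 0, 1],
    [0.98, -1, 0, 0, 0, 0, 1],
    [0.98, -1, 0, 0, 0, 0, 1],
    [0.98, -1, 0, 0, 0, 0, 1],
    [0.98, -1, 0, 0, 0, 0, 1],
    [0.98, -1, 0, 0, 0, 0, 1],
    [0.98, -1, 0, 0, 0, 0, 1],
  ],
)

```text
t: 2.5
tool_pos: [0.4851, -0.0331, 0.2988]
tool_rot: [-3.116, -0.398, 0.001]
contact_force: [0.1, -0.5, 0.2]
opening: 0.0857
grip_force: 0.0
```

jog_arm(
  plan=[
    [0.98, -1, 0, 0, 0, -0.18, 1],
    [0, 0, 0, 0, 0, -0.18, 1],
    [0, 0, 0, 0, 0, -0.18, 1],
    [0, 0, 0, 0, 0, -0.18, 1],
    [0, 0, 0, 0, 0, -0.18, 1],
    [0, 0, 0, 0, 0, -0.18, 1],
    [0, 0, 0, 0, 0, -0.16, 0],
    [0, 0, 0, 0, 0, 0, 0],
  ],
)

```text
t: 3.3
tool_pos: [0.4987, -0.01, 0.2987]
tool_rot: [-2.568, -1.809, 0.001]
contact_force: [1.0, 0.0, -0.3]
opening: 0.0592
grip_force: 0.0
```

```bash
python3 -c "
from h import *
go(.5218,.0427,.24,-19.5)
save('wrist','w1')"
```

```text
t 3.3 pos [ 0.4987 -0.01    0.2987] yaw y -19.7 tilt 0.05 q [-0.17 -0.29  1.81 -0.    1.62  0.17] F [ 1.   0.  -0.3] T [-0.01  0.02  0.  ] open 0.0592 0.0
shift units [2.87 0.21 2.94]
turn 3.9961716113189483
turn -0.00382838868105182
turn -4.003828388681052
```

View pics/w1.png

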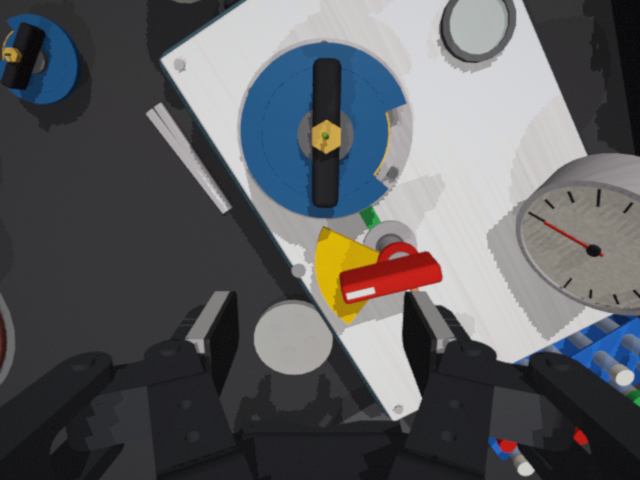

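```bash
cat >> h.py <<'E'
def wpt(o,u,v,z):
    "world point of wrist pixel on plane z"
    c=ctrl.camera_info('wrist');K=np.array(c['camera_matrix']);T=c['T_tool_cam'];Rt=R.from_rotvec(o['tool_rot']).as_matrix()
    r=Rt@T[:3,:3]@(np.linalg.inv(K)@[u,v,1.]);p=o['tool_pos']+Rt@T[:3,3]
    return p+r*(z-p[2])/r[2]
E
python3 -c "
from h import *
o=ctrl.get_obs()
a,b=wpt(o,327,60,.1965),wpt(o,325.5,206,.1965);print((a+b)/2,np.linalg.norm(a-b),np.degrees(np.arctan2(*(a-b)[1::-1])))
a,b=wpt(o,342,296,.190),wpt(o,440,272,.190);print('valve',a,b,np.linalg.norm(a-b),np.degrees(np.arctan2(*(a-b)[1::-1])))
c=(a+b)/2;print(c, b+(a-b)*22/66)
"
```

```text
[0.52085691 0.04555934 0.1965    ] 0.08049090180768667 69.87283911773524
valve [ 0.49694119 -0.05266705  0.19      ] [ 0.56091579 -0.05813893  0.19      ] 0.06420818507772433 175.1112687643545
[ 0.52892849 -0.05540299  0.19      ] [ 0.53959092 -0.05631497  0.19      ]
```

jog_arm(
  plan=[
    [0.95, 0.06, 0.2, 0, 0, 0, 0],
    [0.95, 0.06, 0.4, 0, 0, 0, 0],
    [0.95, 0.06, 0.8, 0, 0, 0, 0],
    [0, 0, 1, 0, 0, 0, 0],
    [0, 0, 1, 0, 0, 0, 0],
    [0, 0, 0.8, 0, 0, 0, 0],
    [0, 0, 0.5, 0, 0, 0, 0],
    [0, 0, 0, 0, 0, 0, 0],
  ],
)

```text
t: 4.15
tool_pos: [0.5205, 0.0424, 0.2035]
tool_rot: [-2.567, -1.807, 0.004]
contact_force: [0.6, -0.8, -0.5]
opening: 0.0427
grip_force: 0.0
```

```bash
python3 -c "
from h import *
go(.5213,.0435,.166,-19.8)
save('wrist','w2')"
```

```text
t 4.15 pos [0.5205 0.0424 0.2035] yaw y -19.7 tilt 0.18 q [-0.06 -0.17  1.88 -0.    1.44  0.28] F [ 0.6 -0.8 -0.5] T [ 0.01 -0.04  0.01] open 0.0427 0.0
shift units [0.07 0.02 1.87]
turn 4.001785590107275
turn 0.001785590107275286
turn -3.9982144098927246
```

View pics/w2.png

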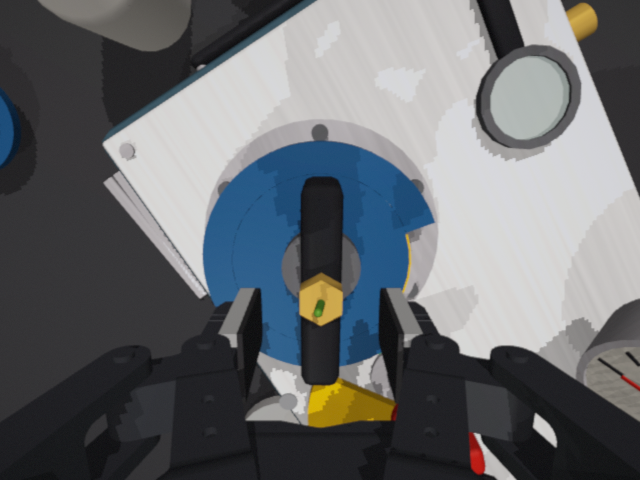

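```bash
python3 -c "
from h import *
o=ctrl.get_obs()
n=wpt(o,321,300,.2035);a,b=wpt(o,321,181,.1965),wpt(o,321,380,.1965);print(n,(a+b)/2,np.linalg.norm(a-b))
Rt=R.from_rotvec(o['tool_rot']).as_matrix();print((Rt.T@(n-o['tool_pos']))*1000,(Rt.T@((a+b)/2-o['tool_pos']))*1000)
"
```

```text
[0.52154056 0.0459855  0.2035    ] [0.52231604 0.04814333 0.1965    ] 0.08171648216396175
[ 3.55496771 -0.92709177  1.35901397] [ 5.84992917 -0.91767633  8.358347  ]
```

jog_arm(
  plan=[
    [0.1, -0.02, 0.5, 0, 0, 0, 0],
    [0.06, 0, 0.5, 0, 0, 0, 0],
    [0, 0, 0.5, 0, 0, 0, 0],
    [0, 0, 0.3, 0, 0, 0, 0],
    [0, 0, 0.08, 0, 0, 0, 0],
    [0, 0, 0, 0, 0, 0, -0.3],
    [0, 0, 0, 0, 0, 0, -0.5],
  ],
  grip_force=30,
)

```text
t: 4.9
tool_pos: [0.5224, 0.0456, 0.1681]
tool_rot: [2.568, 1.809, 0.001]
contact_force: [-0.2, -0.4, 0.7]
opening: 0.0213
grip_force: 0.0
```

```bash
python3 -c "
from h import *
go(.5213,.0435,.166,-19.8)"
```

```text
t 4.9 pos [0.5224 0.0456 0.1681] yaw y -19.7 tilt 0.04 q [-0.05 -0.14  1.91  0.    1.37  0.29] F [-0.2 -0.4  0.7] T [-0.01  0.01 -0.  ] open 0.0213 0.0
shift units [-0.12 -0.02  0.1 ]
turn 4.003133939534686
turn 0.0031339395346850867
turn -3.996866060465315
```

jog_arm(
  plan=[
    [0, 0, 0.1, 0, 0, 0, -0.7],
    [0, 0, 0, 0, 0, 0, -1],
    [0, 0, 0, 0, 0, 0, -1],
    [0, 0, 0, 0, 0, 0, -1],
  ],
  grip_force=70,
)

```text
t: 5.3
tool_pos: [0.5227, 0.0456, 0.1665]
tool_rot: [2.567, 1.809, 0.002]
contact_force: [-0.4, 0.9, 4.6]
opening: 0.0155
grip_force: 68.0
```

```bash
python3 -c "
from h import *
go(.5213,.0435,.166,-19.8)"
```

```text
t 5.3 pos [0.5227 0.0456 0.1665] yaw y -19.7 tilt 0.08 q [-0.05 -0.14  1.91  0.    1.37  0.29] F [-0.4  0.9  4.6] T [ 0.07  0.05 -0.04] open 0.0155 67.98997163772583
shift units [-0.12 -0.03  0.03]
turn 4.00305449687868
turn 0.003054496878679992
turn -3.9969455031213195
```

jog_arm(
  plan=[
    [0, 0, 0.05, 0, 0, 0, -1],
    [0, 0, 0.05, 0, 0, 0, -1],
    [0, 0, 0.05, 0, 0, 0, -1],
    [0, 0, 0.04, 0, 0, 0, -1],
    [0, 0, 0, 0, 0, 0, -1],
  ],
)

```text
t: 5.8
tool_pos: [0.5227, 0.0456, 0.1636]
tool_rot: [2.567, 1.809, 0.002]
contact_force: [-3.3, -0.0, 8.1]
opening: 0.0154
grip_force: 68.6
```

jog_arm(
  plan=[
    [0, 0, 0.05, 0, 0, 0, -1],
    [0, 0, 0.03, 0, 0, 0, -1],
    [0, 0, 0, 0, 0, 0, -1],
  ],
)

```text
t: 6.1
tool_pos: [0.5228, 0.0456, 0.1626]
tool_rot: [2.567, 1.809, 0.002]
contact_force: [-3.5, 0.3, 11.9]
opening: 0.0153
grip_force: 69.0
```

```bash
python3 -c "
from h import *
go(.5213,.0435,.166,-19.8)"
```

```text
t 6.1 pos [0.5228 0.0456 0.1626] yaw y -19.7 tilt 0.08 q [-0.05 -0.14  1.91  0.    1.36  0.29] F [-3.5  0.3 11.9] T [ 0.    0.8  -0.04] open 0.0153 68.99658903479576
shift units [-0.12 -0.03 -0.17]
turn 4.00313761749128
turn 0.0031376174912798958
turn -3.99686238250872
```

jog_arm(
  plan=[
    [-0.01, -0.03, 0, 0, 0, 0.08, -1],
    [0, 0, 0, 0, 0, 0.1, -1],
    [0, 0, 0, 0, 0, 0.1, -1],
    [0, 0, 0, 0, 0, 0.1, -1],
  ],
)

```text
t: 6.5
tool_pos: [0.5229, 0.0457, 0.1629]
tool_rot: [2.809, 1.403, 0.005]
contact_force: [-2.2, 0.7, 11.6]
opening: 0.0157
grip_force: 68.3
```

```bash
python3 -c "
from h import *
go(.5213,.0435,.166,-19.8)"
```

```text
t 6.5 pos [0.5229 0.0457 0.1629] yaw y -36.9 tilt 0.21 q [-0.05 -0.14  1.91  0.    1.36  0.59] F [-2.2  0.7 11.6] T [0.09 0.42 0.13] open 0.0157 68.3354526758194
shift units [-0.13  0.   -0.16]
turn 3.619651849083482
turn -0.38034815091651814
turn -4.380348150916518
```

jog_arm(
  plan=[
    [0, 0, 0, 0, 0, 0.1, -1],
    [0, 0, 0, 0, 0, 0.1, -1],
    [0, 0, 0, 0, 0, 0.1, -1],
    [0, 0, 0, 0, 0, 0.08, -1],
  ],
)

```text
t: 6.9
tool_pos: [0.523, 0.0456, 0.1629]
tool_rot: [2.986, 0.97, 0.006]
contact_force: [-1.1, 0.4, 11.5]
opening: 0.0153
grip_force: 68.3
```

```bash
python3 -c "
from h import *
go(.5213,.0435,.166,-19.8)"
```

```text
t 6.9 pos [0.523  0.0456 0.1629] yaw y -54.0 tilt 0.23 q [-0.05 -0.14  1.91  0.    1.36  0.89] F [-1.1  0.4 11.5] T [0.03 0.35 0.07] open 0.0153 68.31397667527199
shift units [-0.13  0.03 -0.15]
turn 3.2400406602396647
turn -0.7599593397603356
turn -4.759959339760335
```

jog_arm(
  plan=[
    [0, 0, 0, 0, 0, 0.08, -1],
    [0, 0, 0, 0, 0, 0.08, -1],
    [0, 0, 0, 0, 0, 0.04, -1],
    [0, 0, 0, 0, 0, 0.02, -1],
  ],
)

```text
t: 7.3
tool_pos: [0.5231, 0.0456, 0.163]
tool_rot: [3.059, 0.712, 0.006]
contact_force: [-0.6, 0.6, 10.4]
opening: 0.0153
grip_force: 68.2
```

```bash
python3 -c "
from h import *
go(.5213,.0435,.166,-19.8)"
```

```text
t 7.3 pos [0.5231 0.0456 0.163 ] yaw y -63.8 tilt 0.25 q [-0.05 -0.14  1.91 -0.    1.36  1.06] F [-0.6  0.6 10.4] T [0.01 0.29 0.08] open 0.0153 68.22827115654945
shift units [-0.13  0.05 -0.15]
turn 3.022515272056044
turn -0.9774847279439564
turn -4.977484727943956
```

jog_arm(
  plan=[
    [0, 0, 0, 0, 0, 0.02, -1],
    [0, 0, 0, 0, 0, 0.02, -1],
    [0, 0, 0, 0, 0, 0.01, -1],
  ],
)

```text
t: 7.6
tool_pos: [0.5231, 0.0455, 0.163]
tool_rot: [3.072, 0.653, 0.007]
contact_force: [-1.0, 0.3, 11.1]
opening: 0.0155
grip_force: 68.2
```

```bash
python3 -c "
from h import *
go(.5213,.0435,.166,-19.8)"
```

```text
t 7.6 pos [0.5231 0.0455 0.163 ] yaw y -66.0 tilt 0.25 q [-0.05 -0.14  1.91 -0.    1.36  1.1 ] F [-1.   0.3 11.1] T [0.08 0.27 0.04] open 0.0155 68.22379320859909
shift units [-0.13  0.06 -0.15]
turn 2.9730501627963237
turn -1.0269498372036772
turn -5.026949837203676
```

jog_arm(
  plan=[
    [0, 0, 0, 0, 0, 0.02, -1],
    [0, 0, 0, 0, 0, 0.02, -1],
  ],
)

```text
t: 7.8
tool_pos: [0.5232, 0.0455, 0.163]
tool_rot: [3.082, 0.604, 0.007]
contact_force: [-1.1, 0.2, 11.0]
opening: 0.0155
grip_force: 68.2
```

```bash
python3 -c "
from h import *
go(.5213,.0435,.166,-19.8)"
```

```text
t 7.8 pos [0.5232 0.0455 0.163 ] yaw y -67.8 tilt 0.25 q [-0.05 -0.14  1.91 -0.    1.36  1.13] F [-1.1  0.2 11. ] T [0.04 0.29 0.07] open 0.0155 68.21684136986732
shift units [-0.12  0.06 -0.15]
turn 2.9328261279413166
turn -1.067173872058684
turn -5.067173872058683
```

jog_arm(
  plan=[
    [0, 0, 0, 0, 0, 0.02, -1],
    [0, 0, 0, 0, 0, 0.02, -1],
  ],
)

```text
t: 8.0
tool_pos: [0.5231, 0.0455, 0.163]
tool_rot: [3.091, 0.556, 0.006]
contact_force: [-1.2, 0.7, 11.2]
opening: 0.0155
grip_force: 68.0
```

```bash
python3 -c "
from h import *
go(.5213,.0435,.166,-19.8)"
```

```text
t 8.0 pos [0.5231 0.0455 0.163 ] yaw y -69.6 tilt 0.24 q [-0.05 -0.14  1.91 -0.    1.36  1.16] F [-1.2  0.7 11.2] T [0.08 0.39 0.24] open 0.0155 68.04548799991608
shift units [-0.12  0.06 -0.15]
turn 2.8931315459409577
turn -1.1068684540590432
turn -5.106868454059042
```

jog_arm(
  plan=[
    [0, 0, 0, 0, 0, 0.01, -1],
    [0, 0, 0, 0, 0, 0, -1],
  ],
)

```text
t: 8.2
tool_pos: [0.5228, 0.0456, 0.163]
tool_rot: [3.093, 0.545, 0.005]
contact_force: [-2.1, 0.5, 11.3]
opening: 0.0158
grip_force: 68.1
```

```bash
python3 -c "
from h import *
go(.5213,.0435,.166,-19.8)"
```

```text
t 8.2 pos [0.5228 0.0456 0.163 ] yaw y -70.0 tilt 0.2 q [-0.05 -0.14  1.91 -0.    1.36  1.17] F [-2.1  0.5 11.3] T [0.04 0.46 0.21] open 0.0158 68.11982989311218
shift units [-0.11  0.07 -0.15]
turn 2.884045063117378
turn -1.115954936882622
turn -5.115954936882622
```

jog_arm(
  plan=[
    [0, 0, 0, 0, 0, 0.015, -1],
    [0, 0, 0, 0, 0, 0.015, -1],
  ],
)

```text
t: 8.4
tool_pos: [0.5226, 0.0455, 0.163]
tool_rot: [3.099, 0.51, 0.004]
contact_force: [-4.1, 0.4, 11.6]
opening: 0.0154
grip_force: 72.4
```

```bash
python3 -c "
from h import *
go(.5213,.0435,.166,-19.8)"
```

```text
t 8.4 pos [0.5226 0.0455 0.163 ] yaw y -71.3 tilt 0.17 q [-0.05 -0.14  1.91 -0.    1.36  1.19] F [-4.1  0.4 11.6] T [-0.02  0.68  0.71] open 0.0154 72.38955080509186
shift units [-0.1   0.07 -0.15]
turn 2.8550453834707454
turn -1.1449546165292548
turn -5.144954616529255
```

jog_arm(
  plan=[
    [0, 0, 0, 0, 0, -0.012, -1],
    [0, 0, -0.06, 0, 0, 0, -1],
    [0, 0, -0.06, 0, 0, 0, -1],
    [0, 0, 0, 0, 0, 0, -1],
  ],
)

```text
t: 8.8
tool_pos: [0.5225, 0.0454, 0.1643]
tool_rot: [3.097, 0.523, 0.004]
contact_force: [-1.4, -0.1, 7.7]
opening: 0.0155
grip_force: 68.3
```

```bash
python3 -c "
from h import *
go(.5213,.0435,.166,-19.8)"
```

```text
t 8.8 pos [0.5225 0.0454 0.1643] yaw y -70.8 tilt 0.16 q [-0.05 -0.14  1.91 -0.    1.37  1.18] F [-1.4 -0.1  7.7] T [-0.03  0.18  0.27] open 0.0155 68.25366362929344
shift units [-0.09  0.07 -0.08]
turn 2.866359103517275
turn -1.1336408964827256
turn -5.133640896482725
```

jog_arm(
  plan=[
    [0, 0, 0, 0, 0, 0, 0],
    [0, 0, 0, 0, 0, 0, 0],
    [0, 0, 0, 0, 0, 0, 0],
    [0, 0, -0.5, 0, 0, 0, 0],
    [0, 0, -1, 0, 0, 0, 0],
    [0, 0, -1, 0, 0, 0, 0],
    [0, 0, -1, 0, 0, 0, 0],
    [0, 0, -1, 0, 0, 0, 0],
  ],
)

```text
t: 9.6
tool_pos: [0.5215, 0.0456, 0.2541]
tool_rot: [3.098, 0.522, 0.001]
contact_force: [0.1, 0.1, -0.6]
opening: 0.0428
grip_force: 0.0
```

jog_arm(
  plan=[
    [0, 0, -0.5, 0, 0, -0.19, 0],
    [0, 0, 0, 0, 0, -0.19, 0],
    [0, 0, 0, 0, 0, -0.19, 0],
    [0, 0, 0, 0, 0, -0.19, 0],
    [0, 0, 0, 0, 0, -0.19, 0],
    [0, 0, 0, 0, 0, -0.19, 0],
    [0, 0, 0, 0, 0, -0.19, 0],
    [0, 0, 0, 0, 0, -0.19, 0],
  ],
)

```text
t: 10.4
tool_pos: [0.5215, 0.0456, 0.2632]
tool_rot: [2.262, 2.18, 0.0]
contact_force: [-0.5, 0.3, 1.0]
opening: 0.0426
grip_force: 0.0
```

jog_arm(
  plan=[
    [0, 0, 0, 0, 0, -0.19, 0],
    [0, 0, 0, 0, 0, -0.19, 0],
    [0, 0, 0, 0, 0, -0.19, 0],
    [0, 0, 0, 0, 0, -0.19, 0],
    [0, 0, 0, 0, 0, -0.19, 0],
    [0, 0, 0, 0, 0, -0.19, 0],
    [0, 0, 0, 0, 0, -0.19, 0],
    [0, 0, 0, 0, 0, -0.19, 0],
  ],
)

```text
t: 11.2
tool_pos: [0.5215, 0.0456, 0.2632]
tool_rot: [0.646, 3.074, 0.0]
contact_force: [-0.5, -0.4, -0.2]
opening: 0.0424
grip_force: 0.0
```

```bash
python3 -c "
from h import *
go(.541,-.058,.25,85)"
```

```text
t 11.2 pos [0.5215 0.0456 0.2632] yaw y 66.3 tilt 0.02 q [-0.06 -0.21  1.81  0.    1.54 -1.21] F [-0.5 -0.4 -0.2] T [-0.01  0.    0.02] open 0.0424 0.0
shift units [-2.97 -4.35  0.66]
turn 3.5840479636473597
turn -0.4159520363526405
turn -4.41595203635264
```

jog_arm(
  plan=[
    [-0.6, -0.87, 0, 0, 0, 0, 0],
    [-0.6, -0.87, 0, 0, 0, 0, 0],
    [-0.6, -0.87, 0, 0, 0, 0, 0],
    [-0.6, -0.87, 0, 0, 0, 0, 0],
    [-0.57, -0.87, 0, 0, 0, 0, 0],
    [0, 0, 0, 0, 0, -0.19, 0],
    [0, 0, 0, 0, 0, -0.19, 0],
    [0, 0, 0, 0, 0, -0.035, 0],
  ],
)

```text
t: 12.0
tool_pos: [0.5403, -0.0583, 0.2632]
tool_rot: [0.147, 3.138, -0.0]
contact_force: [-1.4, 0.5, -0.3]
opening: 0.0427
grip_force: 0.0
```

```bash
python3 -c "
from h import *
go(.541,-.058,.25,85)
save('wrist','w3')"
```

```text
t 12.0 pos [ 0.5403 -0.0583  0.2632] yaw y 84.6 tilt 0.02 q [-0.24 -0.16  1.76  0.    1.54 -1.72] F [-1.4  0.5 -0.3] T [-0.02 -0.05  0.01] open 0.0427 0.0
shift units [-0.03  0.02  0.66]
turn 3.992111704844648
turn -0.007888295155352568
turn -4.007888295155352
```

View pics/w3.png

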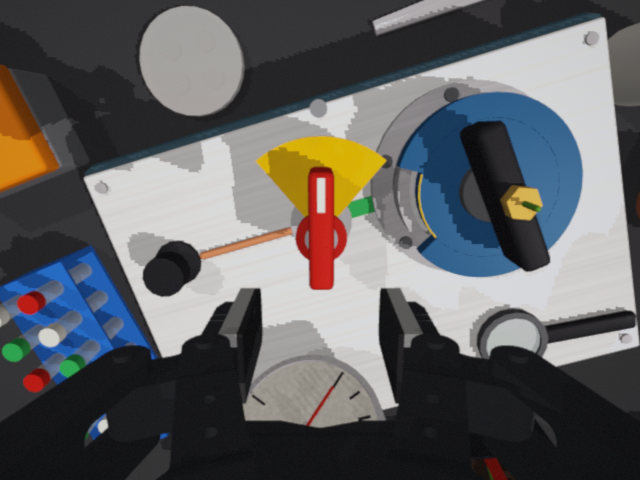

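```bash
python3 -c "
from h import *
o=ctrl.get_obs()
Rt=R.from_rotvec(o['tool_rot']).as_matrix()
for uv in((320,172),(321,287)):
  p=wpt(o,*uv,.19);print(p,(Rt.T@(p-o['tool_pos']))*1000)
"
```

```text
[ 0.49677793 -0.05342733  0.19      ] [43.8344852   0.61605849 73.10762591]
[ 0.55948699 -0.058756    0.19      ] [-19.0975479    1.23217879  73.12883921]
```

```bash
cat >> m.py <<'E'
g=win(330,420,110,200)&(P[...,2]>.13);q=P[g];r=np.hypot(q[:,0]-.5405,q[:,1]+.058);k=r>.06
print('gauge min r',np.percentile(r[k],[0,1,5]),'z',np.percentile(q[k][:,2],[50,95,100]))
E
python3 m.py|tail -1
```

```text
gauge min r [0.0922583  0.09498925 0.10133496] z [0.19301925 0.22114097 0.22945719]
```

jog_arm(
  plan=[
    [0, 0.04, 0.9, 0, 0, 0, 0],
    [0, 0, 0.9, 0, 0, 0, 0],
    [0, 0, 0.9, 0, 0, 0, 0],
    [0, 0, 0.9, 0, 0, 0, 0],
    [0, 0, 0.8, 0, 0, 0, 0],
    [0, 0, 0.5, 0, 0, 0, 0],
    [0, 0, 0.2, 0, 0, 0, 0],
    [0, 0, 0, 0, 0, 0, -0.4],
  ],
)

```text
t: 12.85
tool_pos: [0.5402, -0.0572, 0.1604]
tool_rot: [-0.148, -3.137, -0.0]
contact_force: [0.7, -1.4, 0.4]
opening: 0.0292
grip_force: 0.0
```

jog_arm(
  plan=[
    [0, 0, 0, 0, 0, 0, -0.6],
    [0, 0, 0, 0, 0, 0, -0.8],
    [0, 0, 0, 0, 0, 0, -1],
    [0, 0, 0, 0, 0, 0, -1],
    [0, 0, 0, 0, 0, 0, -1],
  ],
)

```text
t: 13.35
tool_pos: [0.541, -0.0578, 0.1619]
tool_rot: [0.148, 3.136, -0.002]
contact_force: [-2.0, -3.2, 5.5]
opening: 0.0131
grip_force: 69.8
```

```bash
python3 -c "
from h import *
go(.541,-.058,.16,85)"
```

```text
t 13.35 pos [ 0.541  -0.0578  0.1619] yaw y 84.6 tilt 0.12 q [-0.24 -0.09  1.87 -0.    1.36 -1.72] F [-2.  -3.2  5.5] T [-0.44  0.27  0.03] open 0.0131 69.76147413253784
shift units [-0.   -0.01  0.1 ]
turn 3.9909961759710604
turn -0.009003824028939612
turn -4.009003824028939
```

jog_arm(
  plan=[
    [0, -0.03, -0.07, 0, 0, 0, -1],
    [0, 0, 0, 0, 0, 0.04, -1],
    [0, 0, 0, 0, 0, 0.06, -1],
    [0, 0, 0, 0, 0, 0.06, -1],
  ],
)

```text
t: 13.75
tool_pos: [0.5409, -0.0577, 0.162]
tool_rot: [0.347, 3.121, 0.001]
contact_force: [3.9, -1.7, -0.9]
opening: 0.0131
grip_force: 69.1
```

```bash
python3 -c "
from h import *
go(.541,-.058,.16,85)"
```

```text
t 13.75 pos [ 0.5409 -0.0577  0.162 ] yaw y 77.3 tilt 0.11 q [-0.24 -0.09  1.87  0.    1.36 -1.59] F [ 3.9 -1.7 -0.9] T [-0.29 -0.43  0.15] open 0.0131 69.07142400741577
shift units [-0.01 -0.01  0.1 ]
turn 3.8291129583124848
turn -0.17088704168751545
turn -4.170887041687515
```

jog_arm(
  plan=[
    [0, 0, 0, 0, 0, 0.03, -1],
    [0, 0, 0, 0, 0, 0.03, -1],
  ],
)

```text
t: 13.95
tool_pos: [0.5409, -0.0577, 0.162]
tool_rot: [0.419, 3.112, 0.001]
contact_force: [5.4, -1.3, -1.1]
opening: 0.0128
grip_force: 68.8
```

```bash
python3 -c "
from h import *
go(.541,-.058,.16,85)"
```

```text
t 13.95 pos [ 0.5409 -0.0577  0.162 ] yaw y 74.7 tilt 0.11 q [-0.24 -0.09  1.87  0.    1.36 -1.55] F [ 5.4 -1.3 -1.1] T [-0.24 -0.84  0.09] open 0.0128 68.84969472885132
shift units [-0.01 -0.01  0.1 ]
turn 3.7702162997384088
turn -0.22978370026159117
turn -4.229783700261591
```

jog_arm(
  plan=[
    [0, 0, 0, 0, 0, 0.02, -1],
    [0, 0, 0, 0, 0, 0.02, -1],
  ],
)

```text
t: 14.15
tool_pos: [0.5409, -0.0577, 0.162]
tool_rot: [0.468, 3.105, 0.001]
contact_force: [4.9, -1.1, -1.9]
opening: 0.0127
grip_force: 68.8
```

```bash
python3 -c "
from h import *
go(.541,-.058,.16,85)"
```

```text
t 14.15 pos [ 0.5409 -0.0577  0.162 ] yaw y 72.9 tilt 0.11 q [-0.24 -0.09  1.87  0.    1.36 -1.52] F [ 4.9 -1.1 -1.9] T [-0.15 -0.81  0.16] open 0.0127 68.80178689956665
shift units [-0.01 -0.01  0.1 ]
turn 3.7303325683961375
turn -0.2696674316038629
turn -4.269667431603863
```

jog_arm(
  plan=[
    [-0.04, 0.01, 0, 0, 0, 0.03, -1],
    [0, 0, 0, 0, 0, 0.03, -1],
    [0, 0, 0, 0, 0, 0.03, -1],
  ],
)

```text
t: 14.45
tool_pos: [0.541, -0.0576, 0.162]
tool_rot: [-0.579, -3.087, -0.001]
contact_force: [1.8, 0.5, -0.2]
opening: 0.0129
grip_force: 69.1
```

```bash
python3 -c "
from h import *
go(.541,-.058,.16,85)"
```

```text
t 14.45 pos [ 0.541  -0.0576  0.162 ] yaw y 68.8 tilt 0.04 q [-0.24 -0.09  1.87  0.    1.36 -1.44] F [ 1.8  0.5 -0.2] T [-0.02 -0.37  0.12] open 0.0129 69.07107353210449
shift units [-0.01 -0.02  0.1 ]
turn 3.6391224853129414
turn -0.3608775146870585
turn -4.360877514687059
```

jog_arm(
  plan=[
    [0, 0, 0, 0, 0, 0.07, -1],
    [0, 0, 0, 0, 0, 0.09, -1],
    [0, 0, 0, 0, 0, 0.09, -1],
    [0, 0, 0, 0, 0, 0.09, -1],
    [0, 0, 0, 0, 0, 0.09, -1],
  ],
)

```text
t: 14.95
tool_pos: [0.5411, -0.0574, 0.162]
tool_rot: [-1.092, -2.945, -0.002]
contact_force: [2.0, 0.1, -0.5]
opening: 0.013
grip_force: 69.0
```

```bash
python3 -c "
from h import *
go(.541,-.058,.16,85)"
```

```text
t 14.95 pos [ 0.5411 -0.0574  0.162 ] yaw y 49.3 tilt 0.06 q [-0.24 -0.09  1.87  0.    1.36 -1.1 ] F [ 2.   0.1 -0.5] T [ 0.03 -0.48  0.11] open 0.013 69.02687430381775
shift units [-0.02 -0.03  0.1 ]
turn 3.2067210580932763
turn -0.793278941906724
turn -4.793278941906724
```

jog_arm(
  plan=[
    [0, 0, 0, 0, 0, 0.09, -1],
    [0, 0, 0, 0, 0, 0.09, -1],
    [0, 0, 0, 0, 0, 0.09, -1],
    [0, 0, 0, 0, 0, 0.09, -1],
    [0, 0, 0, 0, 0, 0.06, -1],
  ],
)

```text
t: 15.45
tool_pos: [0.5413, -0.0572, 0.162]
tool_rot: [-1.56, -2.727, -0.002]
contact_force: [2.0, 0.5, -1.2]
opening: 0.0127
grip_force: 69.0
```

```bash
python3 -c "
from h import *
go(.541,-.058,.16,85)"
```

```text
t 15.45 pos [ 0.5413 -0.0572  0.162 ] yaw y 30.4 tilt 0.09 q [-0.24 -0.09  1.87  0.    1.36 -0.77] F [ 2.   0.5 -1.2] T [ 0.12 -0.6   0.14] open 0.0127 68.95384669303894
shift units [-0.03 -0.03  0.1 ]
turn 2.7875330966757015
turn -1.2124669033242987
turn -5.212466903324299
```

jog_arm(
  plan=[
    [0, 0, 0, 0, 0, 0.09, -1],
    [0, 0, 0, 0, 0, 0.09, -1],
    [0, 0, 0, 0, 0, 0.08, -1],
    [0, 0, 0, 0, 0, 0.05, -1],
    [0, 0, 0, 0, 0, 0.02, -1],
  ],
)

```text
t: 15.95
tool_pos: [0.5415, -0.0571, 0.162]
tool_rot: [-1.897, -2.504, -0.003]
contact_force: [4.9, 2.4, -1.2]
opening: 0.013
grip_force: 68.9
```

```bash
python3 -c "
from h import *
go(.541,-.058,.16,85)"
```

```text
t 15.95 pos [ 0.5415 -0.0571  0.162 ] yaw y 15.7 tilt 0.11 q [-0.24 -0.09  1.87  0.    1.36 -0.52] F [ 4.9  2.4 -1.2] T [ 0.24 -0.77  0.09] open 0.013 68.87840509414673
shift units [-0.03 -0.04  0.1 ]
turn 2.4597508782255058
turn -1.5402491217744945
turn -5.540249121774495
```

jog_arm(
  plan=[
    [0, 0, 0, 0, 0, 0.02, -1],
    [0, 0, 0, 0, 0, 0.02, -1],
  ],
)

```text
t: 16.15
tool_pos: [0.5415, -0.0571, 0.162]
tool_rot: [-1.936, -2.474, -0.003]
contact_force: [5.1, 2.7, -0.9]
opening: 0.0129
grip_force: 68.9
```

```bash
python3 -c "
from h import *
go(.541,-.058,.16,85)"
```

```text
t 16.15 pos [ 0.5415 -0.0571  0.162 ] yaw y 13.9 tilt 0.11 q [-0.24 -0.09  1.87  0.    1.36 -0.49] F [ 5.1  2.7 -0.9] T [ 0.24 -0.8   0.09] open 0.0129 68.86649966239929
shift units [-0.04 -0.04  0.1 ]
turn 2.4203724649913996
turn -1.5796275350086002
turn -5.5796275350086
```

jog_arm(
  plan=[
    [0, 0, 0, 0, 0, 0.02, -1],
    [0, 0, 0, 0, 0, 0.015, -1],
  ],
)

```text
t: 16.35
tool_pos: [0.5416, -0.0571, 0.162]
tool_rot: [1.97, 2.447, 0.003]
contact_force: [5.8, 2.5, -1.7]
opening: 0.0129
grip_force: 68.9
```

```bash
python3 -c "
from h import *
go(.541,-.058,.16,85)"
```

```text
t 16.35 pos [ 0.5416 -0.0571  0.162 ] yaw y 12.3 tilt 0.11 q [-0.24 -0.09  1.87  0.    1.36 -0.46] F [ 5.8  2.5 -1.7] T [ 0.21 -0.76  0.14] open 0.0129 68.86043787002563
shift units [-0.04 -0.04  0.1 ]
turn 2.385484736192736
turn -1.614515263807264
turn -5.614515263807264
```

jog_arm(
  plan=[
    [0, 0, 0, 0, 0, 0.015, -1],
    [0, 0, 0, 0, 0, 0.015, -1],
  ],
)

```text
t: 16.55
tool_pos: [0.5416, -0.0571, 0.162]
tool_rot: [-1.998, -2.424, -0.003]
contact_force: [4.4, 2.2, -2.4]
opening: 0.0132
grip_force: 68.9
```

```bash
python3 -c "
from h import *
go(.541,-.058,.16,85)"
```

```text
t 16.55 pos [ 0.5416 -0.0571  0.162 ] yaw y 11.0 tilt 0.12 q [-0.24 -0.09  1.87  0.    1.36 -0.44] F [ 4.4  2.2 -2.4] T [ 0.21 -0.77  0.15] open 0.0132 68.85697960853577
shift units [-0.04 -0.04  0.1 ]
turn 2.3555003697945405
turn -1.6444996302054593
turn -5.644499630205459
```

jog_arm(
  plan=[
    [0, 0, 0, 0, 0, 0.015, -1],
    [0, 0, 0, 0, 0, 0.01, -1],
  ],
)

```text
t: 16.75
tool_pos: [0.5416, -0.0571, 0.162]
tool_rot: [2.019, 2.406, 0.003]
contact_force: [5.0, 2.9, -3.2]
opening: 0.0129
grip_force: 69.9
```

```bash
python3 -c "
from h import *
go(.541,-.058,.16,85)"
```

```text
t 16.75 pos [ 0.5416 -0.0571  0.162 ] yaw y 10.0 tilt 0.1 q [-0.24 -0.09  1.87  0.    1.36 -0.42] F [ 5.   2.9 -3.2] T [ 0.24 -0.85  0.9 ] open 0.0129 69.92480635643005
shift units [-0.04 -0.04  0.1 ]
turn 2.3331386556470797
turn -1.6668613443529203
turn -5.66686134435292
```

jog_arm(
  plan=[
    [0, 0, 0, 0, 0, -0.01, -1],
    [0, 0, 0, 0, 0, 0, -0.3],
    [0, 0, 0, 0, 0, 0, 0],
    [0, 0, 0, 0, 0, 0, 0],
    [0, 0, 0, 0, 0, 0, 0],
    [0, 0, -0.5, 0, 0, 0, 0],
    [0, 0, -1, 0, 0, 0, 0],
    [0, 0, -1, 0, 0, 0, 0],
  ],
)

```text
t: 17.55
tool_pos: [0.5409, -0.0579, 0.213]
tool_rot: [-2.012, -2.412, 0.001]
contact_force: [-0.0, -0.3, 0.4]
opening: 0.0427
grip_force: 0.0
```

jog_arm(
  plan=[
    [0, 0, -1, 0, 0, 0, 0],
    [0, 0, -1, 0, 0, 0, 0],
    [0, 0, -1, 0, 0, 0, 0],
    [0, 0, -0.5, 0, 0, 0, 0],
    [0, 0, 0, 0, 0, 0, 0],
    [0, 0, 0, 0, 0, 0, 0],
  ],
)

```text
t: 18.15
tool_pos: [0.5409, -0.0579, 0.2816]
tool_rot: [-2.012, -2.412, 0.0]
contact_force: [0.8, 0.3, 0.3]
opening: 0.0428
grip_force: 0.0
```

```bash
python3 -c "
from h import *
go(.541,-.058,.16,85)
save('wrist','w4')
o=ctrl.get_obs();print(o['dq'].round(3))"
```

```text
t 18.15 pos [ 0.5409 -0.0579  0.2816] yaw y 10.4 tilt 0.04 q [-0.24 -0.17  1.74  0.    1.57 -0.42] F [0.8 0.3 0.3] T [-0.02 -0.02 -0.06] open 0.0428 0.0
shift units [-0.01  0.01  6.08]
turn 2.341171331771009
turn -1.658828668228991
turn -5.658828668228991
[-0.     0.006  0.01  -0.    -0.     0.001]
```

View pics/w4.png

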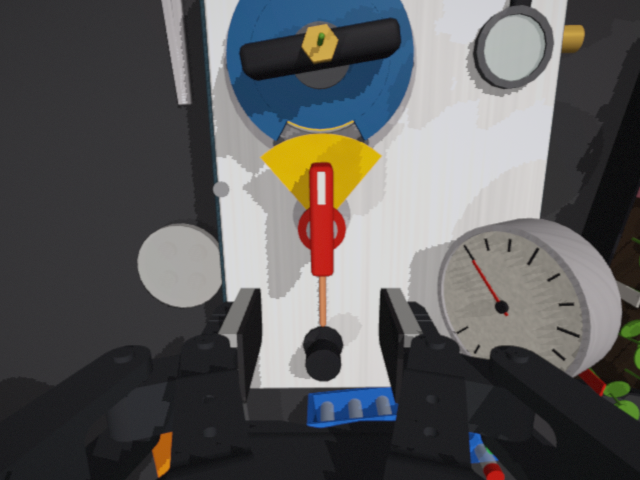

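The valve pointer (320,170) faces the lid. The plate sits in the notch (320,140), and the handle bar at (320,48) lies about 8° off the console's x. Everything is released.

```bash
python3 -c "
from h import *
print(ctrl.finish_job())"
```

```text
the job is handed in; nothing more can be done
None
```

The lid is home (stop felt at about 52° clockwise), the valve was turned to its stop at chamber, both were let go, nothing else was touched, and the job is handed in at about 18 s; no verdict came back.

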